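Shut the parts drawer, then draw the sprung board clamp out to its mark and hold it

TASK

The open drawer of the little parts cabinet stands in the way of the spring-loaded board clamp: push it fully home until it seats in its catch. Then take the grip at the end of the clamp's telescoping rod, pull the rod out against its spring until the moving jaw stands in line with the brass index clip on the rail below, and keep holding it there: you finish with the rod still in your grip, ready for a board. Leave the index clip as it is set, and do not disturb the board, solder reel and pliers.

Things in the scene. Friction and masses are not known exactly. Their poses are not given: they have to be found in the camera images.
- drawer (a joint): open grey drawer (upper row, middle of three) of a low blue parts cabinet. Value in m: how far it is out, 0 = fully home at its stop, at most 0.130; starts at 0.085 to 0.125. Friction 1 to 2 N; from 15 mm before home a sprung catch needs about 3 to 4 N more to be ridden over (at about 7 mm), then draws it home and keeps it there
- pull (a point): centre of the outer face of the open drawer's finger lip, 93 mm above the table, moving with it; lip: flat block 50 wide, 14 high, sticking out 10 mm from the drawer front (86 wide, from 58 to 104 mm above the table). x axis points into the cabinet (the way to push), y along its front, z up. The closed drawers look the same
- rod (a joint): steel telescoping rod (13 mm diameter) sliding out of a fixed level steel tube (28 mm diameter, axis 85 mm above the table); carries the moving jaw and the grip. Value in m: how far it is pulled out, 0 = drawn in by its spring (start), at most 0.110. The spring pulls it in with about 3 N at 0, rising 80 N/m (10 N at 0.085); let go, it runs back
- grip (a point): middle of the grip at the free end of the rod: black cylinder 30 mm in diameter, 36 mm long, lying level, axis 85 mm above the table, moving with the rod. y axis points outward along the rod (the way to pull), x level across it, z up. The moving jaw's middle lies 43 mm back along -y
- jaw_line (a point): middle of the moving jaw, on the rod's axis 85 mm above the table; dark steel plate 6 mm thick along the rod, 40 mm wide across it, reaching from 49 to 105 mm above the table; axes as grip
- index (a joint): where the brass index clip is set along the rail, m: the value of joint rod at which the jaw stands exactly in line with the clip; set between 0.045 and 0.085 at the start. It slides stiffly (4 N) if pushed and must be left alone
- mark (a point): middle of the index clip, 43 mm above the table; the jaw's middle must come in line with it along the rod. Brass saddle 6 mm thick along the rod, 70 mm across it, over the clamp's low rail, with an upright ear 12 mm wide at either end, top 43 mm above the table, so that the ears show either side of the jaw; y axis along the rod, outward
- clamp: sprung board clamp, fixed: aluminium rail 46 wide, 12 mm high, from y = -180 to +220 mm, with the tube on posts from -190 to 0, ending in a fixed jaw plate 44 wide, 110 mm high at most. Origin on the table under the tube's mouth; y points outward along the rod, x towards the cabinet; drawn in, the moving jaw's middle is at y = 12 mm
- cabinet: the blue steel parts cabinet, fixed, 286 wide, 165 deep, 110 mm high; origin on the table under the middle of its front face; x axis points into it, y along its front, z up. Its front runs roughly parallel to the rod, some 75 to 115 mm beyond the rod's axis
- board: bystander: loose green circuit board 60 x 85 mm, 13 mm high with its parts, flat on the bench; origin under its centre
- solder_reel: bystander: loose aluminium solder reel standing on its flange, 56 mm diameter, 38 mm high; origin under its centre
- pliers: bystander: loose pliers with red handles lying on the bench, about 155 x 60 x 14 mm, origin under the pivot, x along the jaws

How it is judged:
On the way, in this order (a step that is already met when the one before it is completed fails the run):
1. the drawer is fully home in its catch (value of joint drawer below 0.003 m), for 0.2 s.
2. the rod is pulled out to the index clip, in the gripper's hold (y of jaw_line in the frame of mark between -0.005 and 0.005 m and contact force between the fingers and rod above 3 N and value of joint drawer below 0.003 m), for 0.3 s.
At the end, for the whole second after the job is handed in: The drawer is home (within 3 mm), and the rod is held still by the fingers (contact over 3 N) with the moving jaw's middle within 5 mm of the index clip's along the rod, through the last second (all of step 2 and velocity of joint rod between -0.01 and 0.01 m/s); the arm keeps its last pose, push and grip.
It fails at once if the index clip is shifted by more than 3 mm (distance of mark from where it was at the start of the episode above 0.003 m).
It fails at once if the board is moved by more than 15 mm (distance of board from where it was at the start of the episode above 0.015 m).
It fails at once if the solder reel is moved by more than 15 mm (distance of solder_reel from where it was at the start of the episode above 0.015 m).
It fails at once if the pliers is moved by more than 15 mm (distance of pliers from where it was at the start of the episode above 0.015 m).
It also fails if it takes over 50 s, if anything falls off the work surface, if the arm or the gripper's body presses on something with over 40 N, if the wrist force passes 120 N, or if a joint passes its speed limit or range.

ROBOT

A 6-joint arm with a two-finger parallel gripper is mounted at the origin on the work surface. World frame = base frame: x ahead of the robot, y to its left, z up, the work surface at z = 0. Lengths are in m, angles in rad, forces in N, time in s.
With the tool pointing down it reaches from about 0.3 to 0.875 m from the base axis. Payload 6.4 kg.
Tool frame: the origin (TCP) lies at the very end of the fingers, on their centre line; the grasp point (between the pads) lies 19 mm behind it; z points along the fingers, y is the line along which they close (so a half turn about z gives the same grasp; the last joint's range is limited). The gripper opens to 85 mm and grips with 20 to 120 N. Pads are 22 mm wide; open, the fingers measure 114 mm over their backs; the gripper's body (76 mm by 85 mm) begins 54 mm behind the grasp point. The pads swing forward as they close: fully open they stand 13 mm farther back than shut.
Start: joints at [1.081, 0.181, 1.607, -0, 1.354, -0.206], TCP at [0.161, 0.552, 0.231] pointing down, gripper open.
Joint ranges: [-2.99, 2.99], [-0.89, 2.07], [0.3, 2.58], [-1.14, 4.28], [0, 2.63], [-3.12, 3.12]. Speed limits (rad/s): [2.57, 2.57, 3.01, 3.14, 3.14, 3.14].

INTERFACE

Orientations are given as a unit quaternion [w, x, y, z].
In Python, from bench import ctrl gives the robot as it stands.
- The arm moves only by the tool jog_arm, never from a script. Its argument "series" is a list that holds one entry, the list of rows, each a list of 7 numbers: the shift along the tool's x, y, z in mm, then the turn, a rotation vector about the tool's x, y, z in rad, then the finger opening in mm, from 0 to 85.4. In form: [[[tx, ty, tz, rx, ry, rz, gripper], ...]]. A call has exactly 10 rows; each row shifts and turns the commanded pose from where the row before left it, along the tool's axes as they then stand; what a row does not reach is not made up. A row lasts 1/10 s, in which the tool goes at most 50 mm and 8.59 degrees, less where a joint would pass 70% of its speed; a pose out of reach is approached as far as the arm can. A call with a gripper value outside its range is refused whole. The fingers move at their own pace and stop on an object; the grip force is fixed at half the most. Time passes only in rows, so rows that do not move let the fingers close, or fill a call up. It gives the time, the measured TCP pose, the force, the opening and the grip force at its end, in the units of the state.
- ctrl.get_obs(): the state, without advancing time (a new reading comes with each control period).
- ctrl.camera(name): name is "side" or "top"; returns a dict with "frame" (400x640x3 uint8, blue, green, red), "z_map" (400x640 float32, m along the optical axis (not along the pixel's ray), 0 where there is no reading), "fx", "fy", "cx", "cy" (pixels), "k1" (the pictures are not rectified: a ray, as slopes to the right and down, at radius r is drawn at 1 + k1 r^2 times it, then the intrinsics apply), "xyz" and "rotation" of the camera in the world. Camera axes: x right, y down, z forward; pixel columns grow to the right and rows downward; lengths in m; the calibration is good to about 2 mm. A picture is of the moment at which its call begins.
- ctrl.hand_in(): hands the job in; it is judged then, once.
The state is a dict: "time_s": time; "q": joint angles; "dq": joint speeds; "joint_efforts": joint torques, N m; "eef_pos": TCP position; "eef_rot": TCP orientation; "wrist_force": force on the tool from outside, world axes, zero at the start; "torque": the same for the moment, N m; "opening": opening from 0.0 (shut) to 1.0 (fully open); "grasp_force": force on a finger pad.
Only numpy, scipy, OpenCV 4.12 (cv2) and the standard library are available. Lean on these libraries where they do the work, as an engineer would, in place of code of your own. Each camera call takes 0.05 s, during which the arm holds its last target. There are 200 camera calls.

## Working session

There is one attempt and no reset: what is moved stays moved. The work goes in short steps, Python scripts to look and compute and a tool call to move; the robot and the scene stay as the last step left them, time stands still between calls to the robot, and variables do not carry over. Pictures are saved under pics/ and viewed, at most 10 in all, crops included, and the job is handed in when it is done.

Besides the shell and the picture viewer there is one more tool, called after "Request:" by a JSON object that holds its "api" and its "payload", one argument or row to a line. jog_arm: Moves the arm, as the interface text tells. Its arguments: {"type":"object","properties":{"series":{"type":"array"}},"required":["series"]}

```bash
mkdir -p pics; ls; cat > h.py <<'E'
import numpy as np, cv2
from bench import ctrl
def grab(n,f):
    c=ctrl.camera(n); cv2.imwrite(f'pics/{f}.png',c['frame']); np.savez(f'pics/{f}.npz',**c); return c
def world(c):
    h,w=c['z_map'].shape
    v,u=np.mgrid[0:h,0:w].astype(float)
    K=np.array([[c['fx'],0,c['cx']],[0,c['fy'],c['cy']],[0,0,1]])
    p=cv2.undistortPoints(np.stack([u.ravel(),v.ravel()],1)[:,None],K,np.array([c['k1'],0,0,0.])).reshape(h,w,2)
    z=c['z_map']; P=np.dstack([p[...,0]*z,p[...,1]*z,z])
    R=np.array(c['rotation'])
    if R.size==4:
        from scipy.spatial.transform import Rotation as Ro
        R=Ro.from_quat(R,scalar_first=True).as_matrix()
    W=P@R.T+np.array(c['xyz']); W[z<=0]=np.nan
    return W
E
python3 - <<'E'
from h import *
for n in('side','top'):
    c=grab(n,n+'0'); print(n,c['xyz'],c['rotation'],c['fx'],c['k1'],(c['z_map']>0).mean())
o=ctrl.get_obs(); print(o)
E
```

```text
pics
side [0.34859346 0.86538256 0.66877675] [ 0.06685041 -0.1394327   0.86295074 -0.48104632] 499.1545843326359 -0.09358706382003139 0.99578515625
top [ 0.39857622 -0.03295068  1.12929936] [ 0.07955525 -0.69454185  0.71085801 -0.07722351] 409.1808740336773 -0.10671386106794671 0.9961640625
{'time_s': 0.1, 'q': array([ 1.08069761e+00,  1.81463713e-01,  1.60788426e+00,  3.38501589e-05,
        1.35382505e+00, -2.06303282e-01]), 'dq': array([ 0.00023825, -0.00189611, -0.00175229,  0.00144926, -0.00012562,
       -0.0008837 ]), 'joint_efforts': array([ 3.92447173e-04, -4.45877373e+01, -3.52232766e+01, -2.72376710e-04,
        4.23400270e-03,  7.23786258e-07]), 'eef_pos': array([0.16073989, 0.55156574, 0.23048744]), 'eef_rot': array([-2.85149404e-04,  1.41425590e-01,  9.89948573e-01, -7.37122713e-04]), 'wrist_force': array([-0.54003809,  0.26534834,  0.77621876]), 'torque': array([0.03432787, 0.02511478, 0.01515953]), 'grasp_force': 0.0, 'opening': 1.003576962376709}
```

View pics/top0.png

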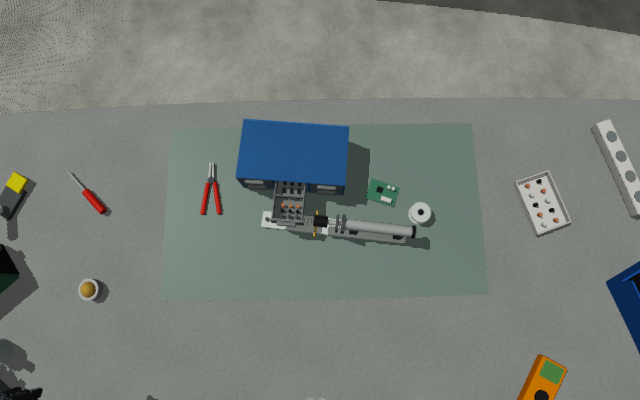

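View pics/side0.png

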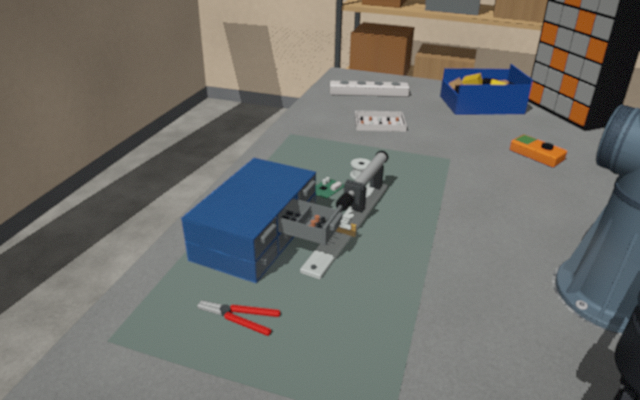

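The top view shows the cabinet at about (295,155) and the open drawer at (290,203). The grip is at (320,222), the brass clip at (317,225), the tube runs to (412,231), and image left is world +y. The side view shows the same layout, with the drawer at (310,218). Next I measure positions from the depth and take enlarged crops.

```bash
python3 - <<'E'
from h import *
for n,(a,b,c_,d),s in(('top',(225,110,445,260),3.6),('side',(240,140,420,280),4.2)):
    c=np.load(f'pics/{n}0.npz'); im=cv2.resize(c['frame'][b:d,a:c_],None,fx=s,fy=s,interpolation=cv2.INTER_CUBIC); print(im.shape); cv2.imwrite(f'pics/{n}0c.png',im)
c=np.load('pics/top0.npz');W=world(c)
for u,v in((320,222),(290,203),(245,125),(345,125),(295,140),(348,190),(240,187),(317,213),(317,235),(268,220),(380,228),(410,231),(420,213),(383,192),(211,185)): print(u,v,W[v,u].round(4))
E
```

```text
(540, 792, 3)
(588, 756, 3)
320 222 [ 0.5626 -0.0241  0.1034]
290 203 [0.6195 0.0541 0.0752]
245 125 [0.8283 0.1712 0.1106]
345 125 [ 8.665e-01 -1.031e-01  5.000e-04]
295 140 [0.7812 0.0372 0.1119]
348 190 [ 0.6679 -0.1043  0.0048]
240 187 [0.6849 0.203  0.002 ]
317 213 [ 0.5969 -0.016   0.0436]
317 235 [ 5.429e-01 -1.410e-02  3.000e-04]
268 220 [0.586  0.1206 0.0123]
380 228 [ 0.5447 -0.1766  0.0957]
410 231 [ 0.5342 -0.2519  0.1012]
420 213 [ 0.5907 -0.2956  0.04  ]
383 192 [ 0.6601 -0.2034  0.0034]
211 185 [0.6929 0.2873 0.0019]
```

View pics/top0c.png

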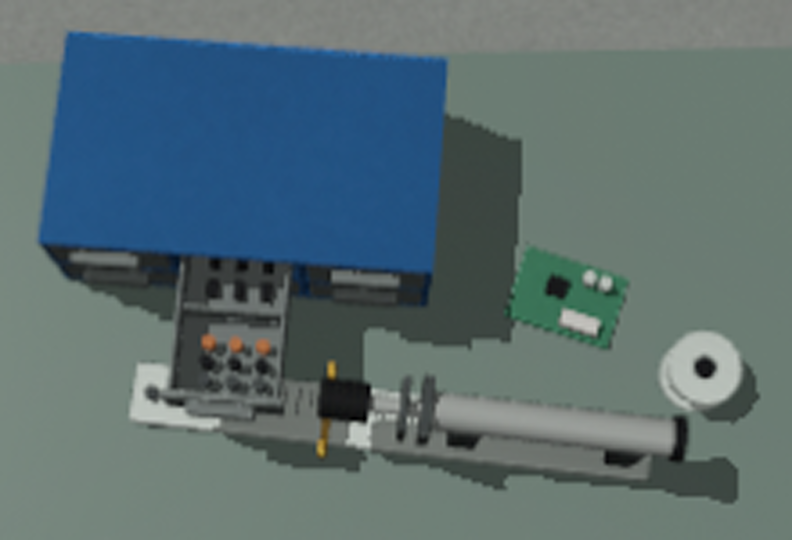

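View pics/side0c.png

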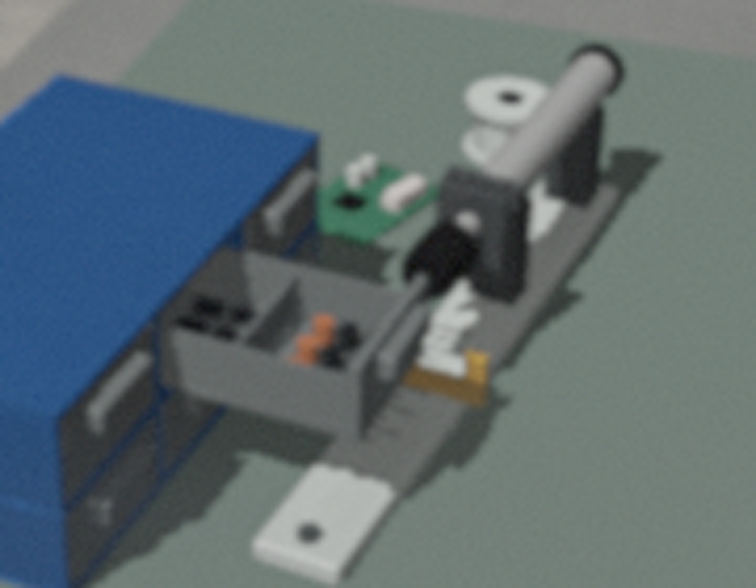

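The crops show the drawer front edge at top crop (225,408) and the grip at (345,400). The two brass ears are at (331,370) and (322,440), and the moving and fixed jaws at (405,408) and (428,408). Next I fit these numerically in both views.

```bash
cat > m.py <<'E'
from h import *
def fit(tag):
  for n in('top','side'):
    c=np.load(f'pics/{n}{tag}.npz');W=world(c);f=c['frame'].astype(int);B,G,R=f[...,0],f[...,1],f[...,2]
    x,y,z=W[...,0],W[...,1],W[...,2]
    ws=(x>.4)&(x<.95)&(y>-.4)&(y<.4)
    if n=='top':
        m=ws&(B>R+40)&(B>G+20)&(abs(z-.11)<.006)
        r=cv2.minAreaRect(W[m][:,:2].astype(np.float32)*1000);print('cab',r,cv2.boxPoints(r).round(1).tolist(),W[m][:,2].mean())
    m=ws&(R>B+60)&(G>B+25)&(x<.66)&(x>.5)&(y<.15)&(y>-.1)
    m&=(R-G<90)
    v,u=np.where(m)
    for a,b in zip(v,u):
        if n=='top' and abs(W[a,b,2]-.04)<.012 : print('brass',b,a,W[a,b].round(4),f[a,b])
    P=W[m&(z>.033)&(z<.048)];print(n,'brass n',len(P),P.mean(0).round(4) if len(P) else '')
    for nm,lo,hi in(('grip',0,45),('tube',90,256)):
        m=ws&(f.max(2)<hi)&(f.min(2)>=lo)&(z>.085)&(z<.112)&(x>.5)&(x<.6)&(y<.12)&(f.max(2)-f.min(2)<30)
        if nm=='tube': m&=y<-.07
        else: m&=y>-.2
        P=W[m]
        if len(P)>3: print(n,nm,len(P),P.mean(0).round(4),np.percentile(P,[2,98],axis=0).round(4).tolist())
        if nm=='tube' and len(P): 
            vx=cv2.fitLine(P[:,:2].astype(np.float32),cv2.DIST_HUBER,0,.01,.01).ravel();print('line',vx.round(4),np.degrees(np.arctan2(vx[1],vx[0])))
E
python3 - <<'E'
from m import *
fit('0')
for n in('top','side'):
    c=np.load(f'pics/{n}0.npz');W=world(c);f=c['frame'].astype(int);x,y,z=W[...,0],W[...,1],W[...,2]
    m=(z>.085)&(z<.11)&(x>.53)&(x<.66)&(y>-.0)&(y<.12)
    P=W[m];print(n,len(P));
    q=P[P[:,2]>.097]; print('rim',len(q)); print(q[np.argsort(q[:,0])][:40:2].round(4).tolist())
    
E
```

```text
cab ((752.3072509765625, 43.89338684082031), (285.5752258300781, 165.66793823242188), 84.12840270996094) [[655.2999877929688, -89.69999694824219], [820.0999755859375, -106.5999984741211], [849.2999877929688, 177.5], [684.5, 194.39999389648438]] 0.11004640770573548
brass 317 210 [ 0.605  -0.0162  0.0443] [ 61 105 123]
brass 316 211 [ 0.6025 -0.0134  0.0431] [ 62 132 160]
brass 317 211 [ 0.6024 -0.0161  0.0433] [ 59 137 164]
brass 316 212 [ 0.5995 -0.0134  0.0446] [ 58 139 173]
brass 317 212 [ 0.5993 -0.0161  0.0455] [ 59 143 174]
brass 316 213 [ 0.597  -0.0133  0.0435] [ 57 137 170]
brass 317 213 [ 0.5969 -0.016   0.0436] [ 60 148 178]
brass 317 214 [ 0.5942 -0.016   0.0434] [ 43 113 139]
brass 313 232 [ 0.5453 -0.0044  0.0458] [ 82 125 144]
brass 314 232 [ 0.5456 -0.007   0.0437] [ 51 122 151]
brass 315 232 [ 0.5459 -0.0096  0.0409] [ 33  87 111]
brass 313 233 [ 0.5428 -0.0043  0.0449] [ 67 126 151]
brass 314 233 [ 0.5428 -0.007   0.0439] [ 56 136 168]
brass 315 233 [ 0.5432 -0.0096  0.0407] [27 74 96]
brass 313 234 [ 0.5396 -0.0044  0.0484] [ 70 144 167]
brass 314 234 [ 0.5405 -0.00
[... 1097 characters left out ...]
0.0756, 0.0973], [0.5608, 0.0857, 0.0984], [0.5619, 0.0445, 0.1018], [0.5621, 0.0421, 0.1004], [0.5623, 0.0473, 0.0996], [0.5624, 0.0498, 0.0991], [0.5625, 0.075, 0.1025]]
side 655
rim 192
[[0.5554, 0.0434, 0.0993], [0.5564, 0.0472, 0.099], [0.5568, 0.053, 0.0977], [0.5574, 0.0582, 0.0985], [0.5579, 0.0567, 0.0998], [0.5581, 0.0489, 0.0997], [0.5587, 0.0469, 0.1008], [0.5588, 0.0611, 0.1], [0.559, 0.0745, 0.099], [0.5593, 0.0595, 0.1013], [0.5596, 0.0655, 0.1003], [0.5599, 0.0857, 0.0989], [0.5604, 0.0482, 0.1012], [0.5606, 0.0401, 0.1009], [0.5608, 0.0827, 0.1016], [0.5611, 0.0883, 0.098], [0.5612, 0.0672, 0.101], [0.5615, 0.0517, 0.1007], [0.5617, 0.0725, 0.0995], [0.5619, 0.0792, 0.1014]]
```

Request:
{"api": "jog_arm", "payload": {
  "series": [
    [[0,0,0,0,0,0.1434,0],[0,0,0,0,0,0.1434,0],[0,0,0,0,0,0.1434,0],[0,0,0,0,0,0.1434,0],[0,0,0,0,0,0.1434,0],[0,0,0,0,0,0.1434,0],[0,0,0,0,0,0.1434,0],[0,0,0,0,0,0.1434,0],[0,0,0,0,0,0.1434,0],[0,0,0,0,0,0.1434,0]]
  ]
}}

```text
time_s: 1.1
eef_pos: [0.1608, 0.5517, 0.2308]
eef_rot: [0.0, 0.759, 0.651, -0.0]
wrist_force: [0.4, -0.4, -0.6]
opening: -0.0
grasp_force: 0.0
```

```bash
cat >> h.py <<'E'
from scipy.spatial.transform import Rotation as Ro
def to(p):
    o=ctrl.get_obs(); R=Ro.from_quat(o['eef_rot'],scalar_first=True)
    print('pos',o['eef_pos'].round(4),'ang tool x',np.degrees(np.arctan2(*R.as_matrix()[1::-1,0])).round(2),'delta mm',(R.inv().apply(np.array(p)-o['eef_pos'])*1000).round(1),'F',o['wrist_force'].round(1),'t',o['time_s'])
E
python3 -c "
from h import *
to([.510,.069,.18])
c=np.array([.9948,-.1023,0]);print(Ro.from_quat(ctrl.get_obs()['eef_rot'],scalar_first=True).inv().apply(c))"
```

```text
pos [0.1608 0.5517 0.2308] ang tool x 81.24 delta mm [-423.9  418.6   51. ] F [ 0.4 -0.4 -0.6] t 1.1
[ 5.03926697e-02  9.98775634e-01 -3.76810113e-04]
```

Request:
{"api": "jog_arm", "payload": {
  "series": [
    [[-30,30,0,0,0,0,0],[-30,30,0,0,0,0,0],[-30,30,0,0,0,0,0],[-30,30,0,0,0,0,0],[-30,30,0,0,0,0,0],[-30,30,0,0,0,0,0],[-30,30,0,0,0,0,0],[-30,30,0,0,0,0,0],[-30,30,0,0,0,0,0],[-30,30,0,0,0,0,0]]
  ]
}}

```text
time_s: 2.1
eef_pos: [0.4143, 0.2097, 0.2311]
eef_rot: [-0.0, 0.757, 0.653, -0.0]
wrist_force: [0.9, 0.3, -0.4]
opening: -0.001
grasp_force: 0.0
```

Request:
{"api": "jog_arm", "payload": {
  "series": [
    [[-30,30,10,0,0,0,0],[-30,30,10,0,0,0,0],[-30,30,10,0,0,0,0],[-24,19,10,0,0,0,0],[-10,10,10,0,0,0,0],[0,0,0,0,0,0.006,0],[0,0,0,0,0,0,0],[0,0,0,0,0,0,0],[0,0,0,0,0,0,0],[0,0,0,0,0,0,0]]
  ]
}}

```text
time_s: 3.1
eef_pos: [0.5133, 0.0721, 0.1819]
eef_rot: [0.0, 0.759, 0.652, 0.0]
wrist_force: [0.3, 0.1, 0.8]
opening: 0.002
grasp_force: 0.0
```

```bash
python3 -c "
from h import *
to([.510,.069,.082])
c=grab('side','side1'); cv2.imwrite('pics/s1c.png',cv2.resize(c['frame'][120:320,220:480],None,fx=2.8,fy=2.8,interpolation=cv2.INTER_CUBIC))"
```

```text
pos [0.5133 0.0721 0.1819] ang tool x 81.32 delta mm [-3.6 -2.9 99.9] F [0.3 0.1 0.8] t 3.1
```

Request:
{"api": "jog_arm", "payload": {
  "series": [
    [[-4,-3,15,0,0,0,0],[0,0,20,0,0,0,0],[0,0,20,0,0,0,0],[0,0,20,0,0,0,0],[0,0,15,0,0,0,0],[0,0,10,0,0,0,0],[0,0,0,0,0,0,0],[0,10,0,0,0,0,0],[0,0,0,0,0,0,0],[0,0,0,0,0,0,0]]
  ]
}}

```text
time_s: 4.15
eef_pos: [0.5208, 0.066, 0.0822]
eef_rot: [0.001, 0.759, 0.651, 0.001]
wrist_force: [-0.2, 0.3, -0.1]
opening: -0.006
grasp_force: 0.0
```

```bash
python3 -c "
from h import *
to([.519,.068,.082])
c=grab('side','side2'); cv2.imwrite('pics/s2c.png',cv2.resize(c['frame'][120:320,220:480],None,fx=2.8,fy=2.8,interpolation=cv2.INTER_CUBIC))"
```

```text
pos [0.5208 0.066  0.0822] ang tool x 81.23 delta mm [ 1.7 -2.1  0.2] F [-0.2  0.3 -0.1] t 4.15
```

View pics/s2c.png

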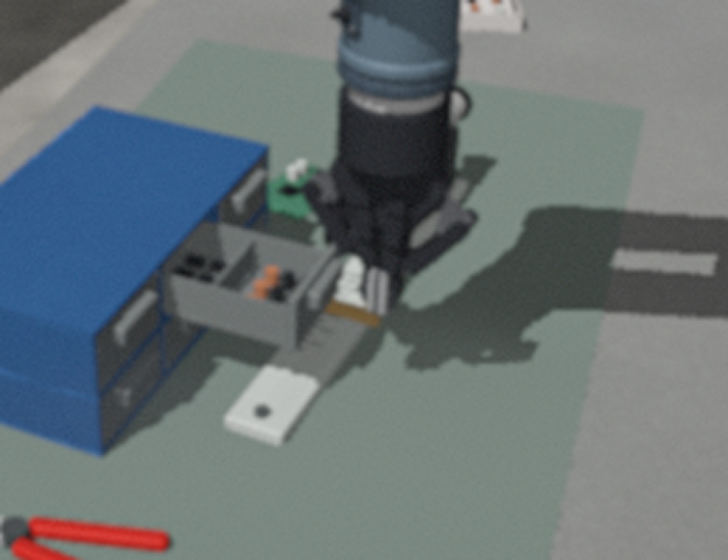

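The closed fingers, tip near (385,300), stand in front of the lip at about (322,275). The left knuckle bulges out at about (315,190). I check that the knuckle clears the cabinet top before pushing.

```bash
python3 -c "
from h import *
c=np.load('pics/side2.npz');W=world(c);m=(W[...,2]>.108)&(W[...,0]>.53)&(W[...,0]<.64)&(abs(W[...,1]-.05)<.09)
P=W[m]
for a in np.arange(.53,.62,.01):
    q=P[(P[:,0]>=a)&(P[:,0]<a+.01)]
    if len(q):print(a.round(2),len(q),q[:,2].min().round(3),q[:,2].max().round(3))
"
```

```text
0.53 874 0.108 0.452
0.54 730 0.124 0.446
0.55 543 0.13 0.441
0.56 247 0.141 0.431
0.57 77 0.152 0.411
0.58 5 0.168 0.174
```

Request:
{"api": "jog_arm", "payload": {
  "series": [
    [[0.6,10,0,0,0,0,0],[0.6,10,0,0,0,0,0],[0.6,10,0,0,0,0,0],[0.6,10,0,0,0,0,0],[0.6,10,0,0,0,0,0],[0.6,10,0,0,0,0,0],[0.6,10,0,0,0,0,0],[0.6,10,0,0,0,0,0],[0.6,10,0,0,0,0,0],[0.6,10,0,0,0,0,0]]
  ]
}}

```text
time_s: 5.2
eef_pos: [0.6201, 0.0568, 0.0811]
eef_rot: [-0.0, 0.759, 0.651, -0.0]
wrist_force: [-1.9, -0.9, 0.3]
opening: -0.001
grasp_force: 0.8
```

Request:
{"api": "jog_arm", "payload": {
  "series": [
    [[0.2,4,0,0,0,0,0],[0.2,4,0,0,0,0,0],[0.2,3,0,0,0,0,0],[0,2,0,0,0,0,0],[0,1,0,0,0,0,0],[0,0,0,0,0,0,0],[0,0,0,0,0,0,0],[0,0,0,0,0,0,0],[0,0,0,0,0,0,0],[0,0,0,0,0,0,0]]
  ]
}}

```text
time_s: 6.2
eef_pos: [0.6332, 0.0555, 0.0813]
eef_rot: [-0.0, 0.759, 0.651, -0.0]
wrist_force: [-2.5, 0.5, -0.2]
opening: -0.003
grasp_force: 1.3
```

```bash
python3 -c "
from h import *
to([.66,.054,.082])
c=np.array([.9948,-.1023]);o=ctrl.get_obs()['eef_pos'][:2];print('tcp from front',(o-[.6699,.0524])@c)
grab('top','top3');c=grab('side','side3'); cv2.imwrite('pics/s3c.png',cv2.resize(c['frame'][120:320,220:480],None,fx=2.8,fy=2.8,interpolation=cv2.INTER_CUBIC))"
```

```text
pos [0.6332 0.0555 0.0813] ang tool x 81.23 delta mm [ 2.6 26.8 -0.8] F [-2.5  0.5 -0.2] t 6.2
tcp from front -0.03686400536888359
```

View pics/s3c.png

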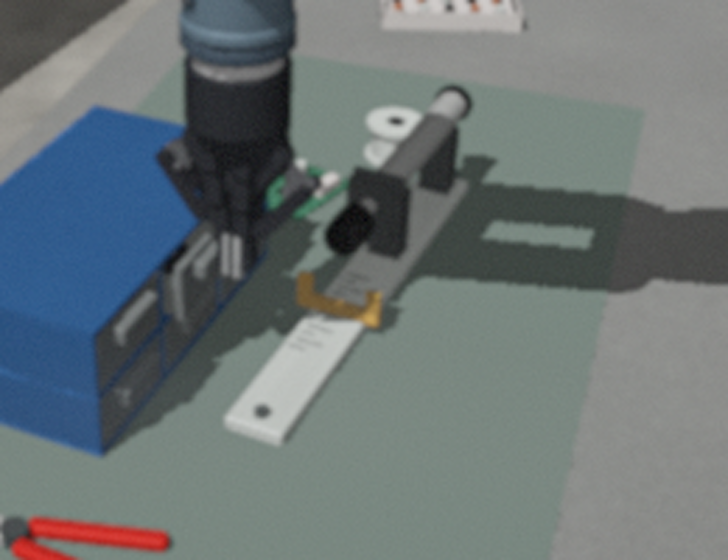

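The drawer front at about (190,275) still stands a little proud, roughly 12 mm. The clip at (340,305) and the grip at (350,228) are now free. I push on slowly.

Request:
{"api": "jog_arm", "payload": {
  "series": [
    [[0.1,2,0,0,0,0,0],[0.1,2,0,0,0,0,0],[0.1,2,0,0,0,0,0],[0.1,2,0,0,0,0,0],[0.1,2,0,0,0,0,0],[0,0,0,0,0,0,0],[0,0,0,0,0,0,0],[0,0,0,0,0,0,0],[0,0,0,0,0,0,0],[0,0,0,0,0,0,0]]
  ]
}}

```text
time_s: 7.3
eef_pos: [0.6434, 0.0543, 0.0814]
eef_rot: [0.0, 0.759, 0.651, 0.0]
wrist_force: [-0.2, 0.2, -0.3]
opening: 0.001
grasp_force: 0.0
```

Request:
{"api": "jog_arm", "payload": {
  "series": [
    [[0,1,0,0,0,0,0],[0,1,0,0,0,0,0],[0,1,0,0,0,0,0],[0,1,0,0,0,0,0],[0,1,0,0,0,0,0],[0,0,0,0,0,0,0],[0,0,0,0,0,0,0],[0,0,0,0,0,0,0],[0,0,0,0,0,0,0],[0,0,0,0,0,0,0]]
  ]
}}

```text
time_s: 8.3
eef_pos: [0.6471, 0.0538, 0.0812]
eef_rot: [-0.001, 0.759, 0.651, -0.001]
wrist_force: [-6.1, -0.1, 3.2]
opening: 0.001
grasp_force: 2.9
```

Request:
{"api": "jog_arm", "payload": {
  "series": [
    [[0,-10,0,0,0,0,0],[0,-20,0,0,0,0,0],[0,-10,-20,0,0,0,0],[0,0,-40,0,0,0,60],[0,0,-40,0,0,0,60],[0,-30,0,0,0,0,60],[0,-40,0,0,0,0,60],[0,-40,0,0,0,0,60],[0,-40,0,0,0,0,60],[0,0,0,0,0,0,60]]
  ]
}}

```text
time_s: 9.3
eef_pos: [0.4551, 0.0837, 0.1798]
eef_rot: [-0.002, 0.759, 0.652, -0.001]
wrist_force: [-0.3, 0.0, -0.8]
opening: 0.699
grasp_force: 0.0
```

```bash
python3 -c "
from m import *
grab('top','top4');c=grab('side','side4')
fit('4')
to([.5647,-.0255,.066])
for n in ('top','side'):
    W=world(np.load(f'pics/{n}4.npz'));m=(W[...,2]>.085)&(W[...,2]<.104)&(W[...,0]>.61)&(W[...,0]<.67)&(W[...,1]>0)&(W[...,1]<.11);P=W[m]
    d=(P[:,:2]-[.6699,.0524])@[.9948,-.1023];print(n,len(P),np.percentile(d,[0,2,20,50]).round(4))
"
```

```text
cab ((752.2609252929688, 43.752471923828125), (285.6024475097656, 165.79566955566406), 84.01551818847656) [[654.9000244140625, -89.5999984741211], [819.7999877929688, -106.9000015258789], [849.5999755859375, 177.10000610351562], [684.7000122070312, 194.39999389648438]] 0.11001074628803441
brass 316 211 [ 0.6021 -0.0135  0.0453] [ 84 148 172]
brass 317 211 [ 0.6025 -0.0161  0.0433] [ 69 147 173]
brass 316 212 [ 0.6001 -0.0133  0.0414] [ 68 147 180]
brass 317 212 [ 0.5995 -0.0161  0.0446] [ 61 149 180]
brass 316 213 [ 0.5964 -0.0134  0.0467] [ 66 145 177]
brass 317 213 [ 0.5971 -0.016   0.0426] [ 62 154 184]
brass 315 227 [ 0.5612 -0.0096  0.0288] [ 61 135 168]
brass 314 231 [ 0.5478 -0.0071  0.047 ] [ 85 146 174]
brass 314 232 [ 0.5457 -0.007   0.0426] [ 68 144 174]
brass 315 232 [ 0.5457 -0.0096  0.042 ] [ 45 113 142]
brass 313 233 [ 0.5426 -0.0044  0.0464] [ 77 137 161]
brass 314 233 [ 0.5432 -0.0069  0.0414] [ 59 142 174]
brass 315 233 [ 0.5431 -0.0096  0.0418] [ 30  79 101]
brass 313 234 [ 0.5399 -0.0043  0.0467] [ 80 152 174]
brass 314 234 [ 0.5401 -0.0069  0.0445] [ 60 144 177]

[... 195 characters left out ...]
0.0436]
top grip 134 [ 0.5662 -0.0255  0.0976] [[0.554, -0.0421, 0.0882], [0.5794, -0.0087, 0.1037]]
top tube 701 [ 0.5473 -0.1723  0.0964] [[0.5277, -0.2548, 0.0878], [0.5674, -0.0855, 0.102]]
line [ 0.1449  0.9895  0.5473 -0.1723] 81.670784
side brass n 47 [ 0.5685 -0.0078  0.0397]
side grip 152 [ 0.5652 -0.0163  0.0947] [[0.5543, -0.0363, 0.0853], [0.5785, -0.004, 0.102]]
side tube 144 [ 0.5551 -0.1264  0.0987] [[0.543, -0.2356, 0.0905], [0.5819, -0.0804, 0.1071]]
line [ 0.0461  0.9989  0.5545 -0.1218] 87.358215
pos [0.4603 0.0827 0.1817] ang tool x 81.26 delta mm [-91.1 119.4 116. ] F [0.4 1.  0.4] t 9.4
top 101 [-0.0098 -0.0095 -0.0085 -0.0045]
side 148 [-0.0101 -0.0099 -0.0085 -0.0061]
```

The drawer is home, with the lip face 10 mm off the cabinet front. Next I move over the grip.

Request:
{"api": "jog_arm", "payload": {
  "series": [
    [[-20,25,0,0,0,-0.006,60],[-25,35,0,0,0,0,60],[-25,35,0,0,0,0,60],[-20,28,0,0,0,0,60],[0,0,10,0,0,0,60],[0,0,15,0,0,0,60],[0,0,0,0,0,0,60],[0,0,0,0,0,0,60],[0,0,0,0,0,0,60],[0,0,0,0,0,0,60]]
  ]
}}

```text
time_s: 10.4
eef_pos: [0.569, -0.0242, 0.157]
eef_rot: [0.001, 0.757, 0.654, 0.0]
wrist_force: [0.6, 0.2, 0.5]
opening: 0.704
grasp_force: 0.0
```

```bash
python3 -c "
from h import *
to([.568,-.0255,.066])"
```

```text
pos [ 0.569  -0.0242  0.157 ] ang tool x 81.63 delta mm [-1.4 -0.9 91. ] F [0.6 0.2 0.5] t 10.4
```

Request:
{"api": "jog_arm", "payload": {
  "series": [
    [[-1,-1,11,0,0,0,60],[0,0,20,0,0,0,60],[0,0,20,0,0,0,60],[0,0,20,0,0,0,60],[0,0,12,0,0,0,60],[0,0,8,0,0,0,60],[0,0,0,0,0,0,60],[0,0,0,0,0,0,60],[0,0,0,0,0,0,60],[0,0,0,0,0,0,60]]
  ]
}}

```text
time_s: 11.4
eef_pos: [0.5684, -0.0257, 0.0662]
eef_rot: [0.001, 0.757, 0.653, 0.0]
wrist_force: [-0.3, 0.1, -0.5]
opening: 0.701
grasp_force: 0.0
```

```bash
python3 -c "
from h import *
to([.568,-.0255,.066]);c=grab('side','side5'); cv2.imwrite('pics/s5c.png',cv2.resize(c['frame'][120:270,260:450],None,fx=4,fy=4,interpolation=cv2.INTER_CUBIC))"
```

```text
pos [ 0.5684 -0.0257  0.0662] ang tool x 81.58 delta mm [ 0.1 -0.4  0.2] F [-0.3  0.1 -0.5] t 11.4
```

View pics/s5c.png

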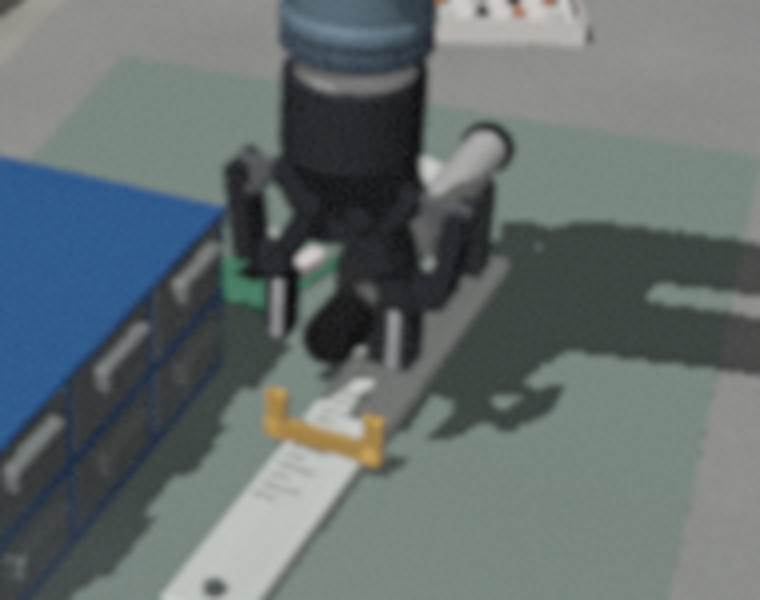

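The grip at about (335,330) sits centred between the pads at (282,305) and (397,335), and all the drawers are flush. Closing now.

Request:
{"api": "jog_arm", "payload": {
  "series": [
    [[0,0,0,0,0,0,0],[0,0,0,0,0,0,0],[0,0,0,0,0,0,0],[0,0,0,0,0,0,0],[0,0,0,0,0,0,0],[0,0,0,0,0,0,0],[0,0,0,0,0,0,0],[0,0,0,0,0,0,0],[0,0,0,0,0,0,0],[0,0,0,0,0,0,0]]
  ]
}}

```text
time_s: 12.45
eef_pos: [0.5694, -0.0258, 0.0661]
eef_rot: [0.001, 0.757, 0.653, 0.001]
wrist_force: [5.2, 0.2, -0.2]
opening: 0.33
grasp_force: 59.1
```

Request:
{"api": "jog_arm", "payload": {
  "series": [
    [[3,0,0,0,0,0,0],[5,0,0,0,0,0,0],[6,0,0,0,0,0,0],[7,0,0,0,0,0,0],[7,0,0,0,0,0,0],[7,0,0,0,0,0,0],[6,0,0,0,0,0,0],[4,0,0,0,0,0,0],[0,0,0,0,0,0,0],[0,0,0,0,0,0,0]]
  ]
}}

```text
time_s: 13.45
eef_pos: [0.5754, 0.0174, 0.0661]
eef_rot: [0.002, 0.757, 0.653, -0.0]
wrist_force: [2.3, -6.4, 1.3]
opening: 0.332
grasp_force: 59.2
```

```bash
python3 -c "
from h import *
to([.568,-.0255,.066]);c=grab('top','top6'); a=c['frame'][185:260,270:400]; b=grab('side','side6')['frame'][150:260,260:450]
cv2.imwrite('pics/c6.png',np.vstack([cv2.resize(x,(640,int(640*x.shape[0]/x.shape[1])),interpolation=cv2.INTER_CUBIC)[:370] for x in (a,b)])[:,:][:600] if 0 else np.vstack([cv2.resize(x,(500,int(500*x.shape[0]/x.shape[1])),interpolation=cv2.INTER_CUBIC) for x in (a,b)]))"
```

```text
pos [0.5754 0.0174 0.0661] ang tool x 81.6 delta mm [-43.5  -1.1   0.2] F [ 2.3 -6.4  1.3] t 13.45
```

View pics/c6.png

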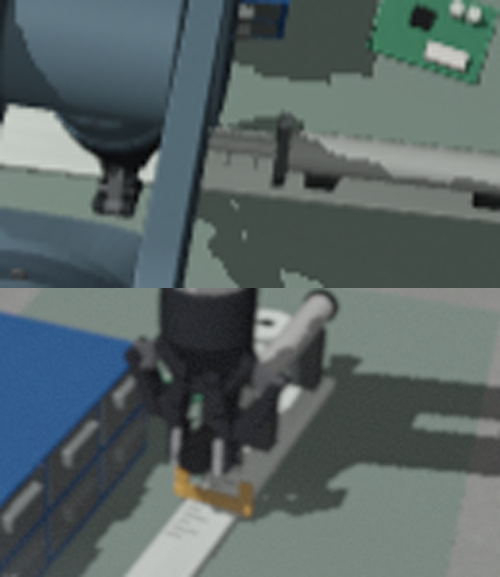

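The grip is held: grasp force is 59 N, and the 6.6 N wrist force matches the spring at about 43 mm out. The top view is blocked by the arm, so I work out the remaining pull from the earlier top and side pictures.

```bash
cat > q.py <<'E'
from h import *
d=np.array([.1455,.9894,0]); o=np.array([.5473,-.1725,0])
def ray(c,u,v,z):
    K=np.array([[c['fx'],0,c['cx']],[0,c['fy'],c['cy']],[0,0,1]])
    p=cv2.undistortPoints(np.array([[[u,v]]],float),K,np.array([c['k1'],0,0,0.])).ravel()
    R=np.array(c['rotation'])
    if R.size==4:R=Ro.from_quat(R,scalar_first=True).as_matrix()
    r=R@np.array([p[0],p[1],1]);X=np.array(c['xyz']);return X+r*(z-X[2])/r[2]
E
python3 - <<'E'
from q import *
for f in('top0','top4','side0','side4','side5'):
    c=np.load(f'pics/{f}.npz');W=world(c);F=c['frame'].astype(float)
    S=(W-o)@d; T=(W-o)@np.array([.9894,-.1455,0]); z=W[...,2]
    w=np.clip(np.minimum(F[...,2],F[...,1]*1.3)-F[...,0]-30,0,None)
    for nm,t in(('earcab',29),('earrob',-29)):
        m=(abs(S-.165)<.03)&(abs(T*1000-t)<11)&(z>.036)&(z<.05)
        ww=w*m
        if ww.sum()<100: continue
        v,u=np.mgrid[0:400,0:640];U,V=(u*ww).sum()/ww.sum(),(v*ww).sum()/ww.sum()
        if f[0]=='t': p=ray(c,U,V,.043)
        else: p=(W*ww[...,None])[m].sum(0)/ww.sum()
        print(f,nm,int((ww>0).sum()),round(U,2),round(V,2),'s',((p-o)@d).round(4),'t',((p-o)@[.9894,-.1455,0]).round(4), 'depth s med',np.median(S[m&(w>20)]).round(4))
    # jaw upper part beside the rod
    m=(abs(T)<.022)&(z>.09)&(z<.112)&(S>.06)&(S<.14)&((abs(T)>.010)|(z>.1025))
    print(f,'jaw/fixed s',np.sort(S[m]).round(3)[::max(1,m.sum()//40)].tolist())
    m=(abs(T)<.016)&(z>.085)&(z<.106)&(S>.115)&(S<.19)&(F.max(2)<50); print('grip s',np.percentile(S[m],[0,3,50,97,100]).round(4))
E
```

```text
top0 earcab 9 316.58 212.11 s 0.1635 t 0.0287 depth s med 0.1629
top0 earrob 11 313.8 233.39 s 0.1636 t -0.0295 depth s med 0.1635
top0 jaw/fixed s [0.061, 0.063, 0.066, 0.069, 0.073, 0.077, 0.082, 0.084, 0.087, 0.087, 0.088, 0.088, 0.089, 0.089, 0.09, 0.09, 0.09, 0.091, 0.091, 0.092, 0.092, 0.093, 0.093, 0.093, 0.094, 0.094, 0.095, 0.095, 0.104, 0.105, 0.105, 0.106, 0.106, 0.107, 0.107, 0.108, 0.108, 0.109, 0.109, 0.11, 0.133, 0.136, 0.139]
grip s [0.1319 0.133  0.1489 0.1655 0.1668]
top4 earcab 8 316.55 212.0 s 0.1636 t 0.029 depth s med 0.1637
top4 earrob 11 313.87 233.24 s 0.1634 t -0.0291 depth s med 0.1634
top4 jaw/fixed s [0.061, 0.063, 0.066, 0.069, 0.071, 0.076, 0.079, 0.082, 0.084, 0.087, 0.088, 0.088, 0.088, 0.089, 0.089, 0.09, 0.09, 0.09, 0.091, 0.091, 0.092, 0.092, 0.093, 0.093, 0.093, 0.094, 0.094, 0.095, 0.104, 0.105, 0.105, 0.105, 0.106, 0.106, 0.107, 0.107, 0.108, 0.108, 0.109, 0.109, 0.11, 0.133, 0.136, 0.139]
grip s [0.1318 0.1329 0.1487 0.1639 0.165 ]
side0 earrob 22 353.04 225.65 s 0.1652 t -0.0302 depth s med 0.1653
side0 jaw/fixed s [0.061, 0.087, 0.09, 0.09, 0
[... 624 characters left out ...]
7, 0.107, 0.108, 0.108, 0.109, 0.109, 0.109, 0.109, 0.11, 0.11, 0.11, 0.11, 0.11, 0.11, 0.111, 0.111, 0.111, 0.112, 0.113, 0.137]
grip s [0.133  0.1378 0.1605 0.1693 0.1706]
side5 earcab 24 328.66 218.82 s 0.166 t 0.0281 depth s med 0.166
side5 earrob 23 353.0 225.64 s 0.1655 t -0.0302 depth s med 0.1652
side5 jaw/fixed s [0.089, 0.09, 0.092, 0.103, 0.103, 0.106, 0.107, 0.107, 0.107, 0.107, 0.107, 0.108, 0.108, 0.108, 0.108, 0.109, 0.109, 0.109, 0.109, 0.109, 0.109, 0.11, 0.11, 0.11, 0.11, 0.11, 0.11, 0.11, 0.11, 0.11, 0.11, 0.111, 0.111, 0.111, 0.111, 0.111, 0.111, 0.111, 0.111, 0.111, 0.112, 0.113, 0.114, 0.132, 0.137, 0.137, 0.137, 0.138, 0.138]
grip s [0.1192 0.1355 0.1595 0.1697 0.1718]
```

Request:
{"api": "jog_arm", "payload": {
  "series": [
    [[2,0,0,0,0,0,0],[3,0,0,0,0,0,0],[3,0,0,0,0,0,0],[3,0,0,0,0,0,0],[2,0,0,0,0,0,0],[0,0,0,0,0,0,0],[0,0,0,0,0,0,0],[0,0,0,0,0,0,0],[0,0,0,0,0,0,0],[0,0,0,0,0,0,0]]
  ]
}}

```text
time_s: 14.55
eef_pos: [0.5772, 0.0298, 0.0661]
eef_rot: [0.002, 0.757, 0.653, -0.0]
wrist_force: [1.3, -7.6, 2.5]
opening: 0.334
grasp_force: 59.3
```

```bash
python3 - <<'E'
from q import *
p=ctrl.get_obs()['eef_pos']; print(p,'rod',(p-[.5694,-.0258,0])@d)
c=grab('side','side7');t=grab('top','top7')
for n,c in(('side',c),('top',t)):
    W=world(c);F=c['frame'].astype(int);S=(W-o)@d; T=(W-o)@np.array([.9894,-.1455,0]);z=W[...,2]
    m=(abs(T)<.021)&(z>.046)&(z<.108)&(S>.13)&(S<.185)
    for lo,hi in((.046,.07),(.07,.09),(.09,.108)):
        k=m&(z>lo)&(z<hi);print(n,lo,k.sum(),np.percentile(S[k],[0,10,25,50,75,90,100]).round(4) if k.any() else '')
    k=(abs(abs(T)-.029)<.008)&(z>.03)&(z<.046)&(abs(S-.165)<.02);print('ear',k.sum(),np.median(S[k]).round(4) if k.any() else '')
a=np.load('pics/side7.npz')['frame'][175:245,290:390];cv2.imwrite('pics/c7.png',cv2.resize(a,None,fx=7,fy=7,interpolation=cv2.INTER_CUBIC))
E
```

```text
[0.57718146 0.02978837 0.06612269] rod 0.05613133689473209
side 0.046 21 [0.1633 0.1638 0.1645 0.1648 0.1664 0.1672 0.1709]
side 0.07 19 [0.1627 0.1642 0.1645 0.1652 0.1659 0.1662 0.1664]
side 0.09 38 [0.1346 0.1615 0.1645 0.166  0.1673 0.1681 0.1719]
ear 39 0.1653
top 0.046 0 
top 0.07 21 [0.1301 0.1339 0.1403 0.1454 0.1495 0.1527 0.1556]
top 0.09 29 [0.1316 0.1325 0.1363 0.1399 0.15   0.1532 0.155 ]
ear 0
```

View pics/c7.png

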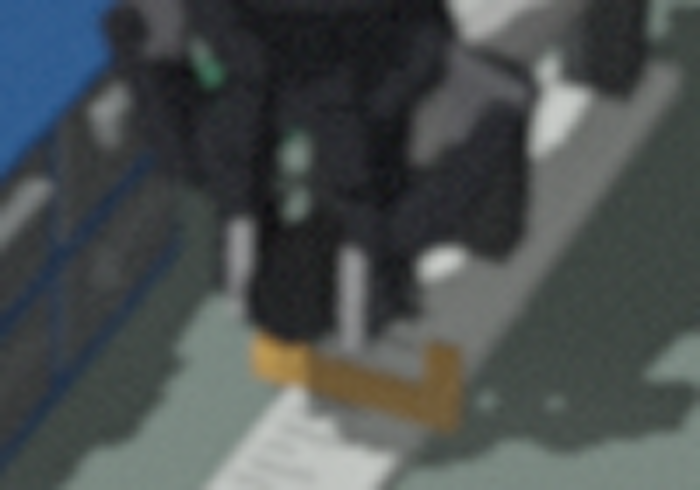

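The jaw's outer face reads s = 0.165 and the clip's ear 0.165, so they are aligned to within about 1 mm. The clip, at crop (255–460,345–425), has not moved and the grip is held. Handing in.

```bash
python3 -c "
from bench import ctrl
print(ctrl.hand_in())"
```

```text
the job is handed in; nothing more can be done
None
```

I pushed the drawer home into its catch and pulled the rod out about 56 mm. The moving jaw measured within about 1 mm of the index clip, with the rod still gripped when I handed the job in; no verdict came back.

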